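# Start the flange nut on a valve test stand

### The job

Start the flange nut, flange down, on the stud that stands up through the blanking disc of the valve test stand. With the nut resting level on the end of the thread, turn it backwards (counter-clockwise from above) under a light pressure of a few newtons, never forcing it, until you feel it ride up and drop into the thread, then run it on clockwise at least half a turn, let go, and leave the other parts on the bench where they lie.

Things in the scene. Friction and masses are not known exactly. Their poses are not given: they have to be found in the camera images.
- nut_center (a point): Centre of the flange nut, on its axis half-way up. Steel hex nut with a round flange at its foot, standing loose, flange down: 36 mm across flats, 36 mm tall, flange 45 mm wide and 6 mm thick, so 30 mm of flats stand above it; 0.16 to 0.25 kg. z runs up its axis, x is square to one of its six flats.
- nut: The flange nut again, origin at the centre of its foot; axes as at nut_center. Bore 27 mm with a coarse right-hand two-start thread (pitch 5 mm, lead 10 mm a turn) that leaves 20 mm clear and begins 4 mm above the foot. Where round the nut the threads begin is not known.
- thread_end (a point): Point on the upright stud's axis where its thread ends, 174 mm above the bench, 30 mm above the blanking disc; z up. Steel stud, fixed, 24 mm coarse two-start right-hand thread, pitch 5 mm, lead 10 mm a turn, 0.8 mm axial play, 1.6 mm to each side. Above this point stands a plain pilot 16.4 mm wide, 14 mm tall, its last 5 mm coned to 10 mm.
- disc_top (a point): Centre of the blanking disc's upper face, on the stud's axis. A nut lowered over the pilot lands on the thread's end, nut_center 9 to 14 mm above thread_end depending on its turn. Turned counter-clockwise it climbs 10 mm a turn to 14 mm, then drops 5 mm, at latest after half a turn; turned clockwise it screws down 10 mm a turn.
- stand: The fixed test stand, origin on the bench under the stud: base plate 190 x 170 x 15 mm, a stainless three-piece ball valve stood on end, 86 mm square, actuator pad reaching 82 mm to +x, 74 mm up; on top an aluminium blanking disc 92 mm wide, upper face at 144 mm; a gauge 98 mm tall at its -y side. Only the stud stands above the disc. Nothing gives.
- plain_nut_center (a point): Bystander: a plain steel hex nut without flange, 36 mm across flats, 19 mm tall, lying flat; this point is its centre. It and the flange nut may lie in either of two places.
- wrench: Bystander: a steel wrench about 240 mm long, lying flat on the far part of the bench, along its x.
- parts_bin: Bystander: a blue plastic bin 160 x 100 x 70 mm with hardware in it, origin under its centre.
Mind the look-alikes: they are no part of the job. Leave any purple or turquoise look-alike of the nut alone.

How it is judged:
On the way, in this order (a step that is already met when the one before it is completed fails the run):
1. the nut rests level on the end of the stud's thread, backed off to the edge of the thread start (its centre 12.8 to 15.2 mm above thread_end) (z of nut_center in the frame of thread_end between 0.0128 and 0.0152 m and horizontal distance between nut_center and thread_end below 0.003 m and angle between nut_center's own z axis and vertical below 0.1 rad and contact force between nut and stand above 0.4 N), for 0.1 s.
2. the nut has dropped into the thread (its centre less than 10.5 mm above thread_end) and is level (z of nut_center in the frame of thread_end below 0.0105 m and horizontal distance between nut_center and thread_end below 0.003 m and angle between nut_center's own z axis and vertical below 0.1 rad), for 0.2 s.
At the end, for the whole second after the job is handed in: The flange nut is screwed on the stud, flange down, level within 3.4 degrees and within 2.5 mm of the stud's axis, its centre less than 6 mm above thread_end (at least about 0.3 turn on from where it drops in), at rest and released (z of nut_center in the frame of thread_end below 0.006 m and horizontal distance between nut_center and thread_end below 0.0025 m and angle between nut_center's own z axis and vertical below 0.06 rad and linear speed of nut below 0.01 m/s and angular speed of nut below 0.1 rad/s and contact force between nut and the fingers below 0.05 N); the robot touches nothing.
It fails at once if the nut is forced against the stud or stand with more than 30 N (contact force between nut and stand above 30 N).
It fails at once if the plain nut, the wrench or the parts bin is moved more than 25 mm (distance of any of plain_nut_center, wrench, parts_bin from where it was at the start of the episode above 0.025 m).
It also fails if it takes over 70 s, if anything falls off the work surface, if the arm or the gripper's body presses on something with over 40 N, if the wrist force passes 120 N, or if a joint passes its speed limit or range.

### The arm

A 6-joint arm with a two-finger parallel gripper is mounted at the origin on the work surface. World frame = base frame: x ahead of the robot, y to its left, z up, the work surface at z = 0. Lengths are in m, angles in rad, forces in N, time in s.
With the tool pointing down it reaches from about 0.35 to 0.775 m from the base axis. Payload 7.3 kg.
Tool frame: the origin (TCP) lies at the very end of the fingers, on their centre line; the grasp point (between the pads) lies 19 mm behind it; z points along the fingers, y is the line along which they close (so a half turn about z gives the same grasp; the last joint's range is limited). The gripper opens to 92 mm and grips with 3 to 60 N. Pads are 19 mm wide; open, the fingers measure 130 mm over their backs; the gripper's body (75 mm by 190 mm) begins 47 mm behind the grasp point.
Start: joints at [-1.421, 0.342, 1.524, -0, 1.275, -0.146], TCP at [0.153, -0.502, 0.227] pointing down, gripper open.
Joint ranges: [-2.53, 2.53], [-0.77, 2.02], [0.04, 2.7], [-1, 4.14], [0.28, 2.66], [-3.11, 3.11]. Speed limits (rad/s): [2.57, 2.57, 3.14, 3.14, 3.14, 3.14].

### API

Orientations are given as [roll, pitch, yaw] about the fixed x, y, z axes, in that order (R = Rz(yaw) Ry(pitch) Rx(roll)).
In Python, from cell import robot gives the robot as it stands.
- The arm moves only by the tool apply_moves, never from a script. Its argument "motion" is text: rows parted by semicolons, each of 7 numbers parted by spaces: the opening in per cent of the stroke, from 0 (shut) to 100 (fully open), then the shift along the tool's x, y, z in cm, then the turn, a rotation vector about the tool's x, y, z in rad. A call has 1 to 20 rows; each row shifts and turns the commanded pose from where the row before left it, along the tool's axes as they then stand; what a row does not reach is not made up. A row lasts 1/8 s, in which the tool goes at most 62.5 mm and 10.7 degrees, less where a joint would pass 70% of its speed; a pose out of reach is approached as far as the arm can. A call with a gripper value outside its range is refused whole. The fingers move at their own pace and stop on an object; "force" is the grip in N (left out, the last holds). Time passes only in rows, so rows that do not move let the fingers close. It gives the time, the measured TCP pose, the force, the opening and the grip force at its end, in the units of the state.
- robot.observe(): the state, without advancing time (a new reading comes with each control period).
- robot.read_camera(name): name is "scene" or "top"; returns a dict with "img" (400x640x3 uint8, red, green, blue), "fovy" (degrees; the focal length in pixels is half the picture's height over the tangent of half this angle, whatever the lens; pixels are square), "cx", "cy" (the principal point, pixels), "R" (3x3) and "t" (3): a world point X has camera coordinates R X + t. Camera axes: x right, y down, z forward; pixel columns grow to the right and rows downward; lengths in m; the calibration is good to about 2 mm. A picture is of the moment at which its call begins. There is no depth.
- robot.hand_in(): hands the job in; it is judged then, once.
Trained networks look in a picture, given as the dict that the camera call returned (one of the last four; its "shot" number tells which), for a name from the list of things; names that differ only in an ending like _2 or _b are one class to them, and where a whole thing is asked for, a point or a joint stands for the part that bears it (a point fixed in the world has none). Each returns a list of dicts, best first, with "score" (0 to 1); they miss things now and then, are a little off and sometimes report something else, mostly with a low value. They report only what shows in the picture. A call takes as long as a camera call. They do not tell look-alikes from the thing itself.
- robot.search_frame(target, picture): "centre" ([x, y, z] in m, in world coordinates, good to about 4 mm: the middle of the surface that is visible of it).
- robot.trace(target, picture): "pixels" (400x640 bool, what is visible of it).
The state is a dict: "time": time; "qpos": joint angles; "qvel": joint speeds; "joint_efforts": joint torques, N m; "tool_pos": TCP position; "tool_rot": TCP orientation; "contact_force": force on the tool from outside, world axes, zero at the start; "torque": the same for the moment, N m; "opening": finger opening in m; "grip_force": force on a finger pad.
Only numpy, scipy, OpenCV 4.12 (cv2) and the standard library are available. Lean on these libraries where they do the work, as an engineer would, in place of code of your own. Each camera call takes 0.05 s, during which the arm holds its last target. There are 200 camera calls.

## Working session

There is one attempt and no reset: what is moved stays moved. The work goes in short steps, Python scripts to look and compute and a tool call to move; the robot and the scene stay as the last step left them, time stands still between calls to the robot, and variables do not carry over. Pictures are saved under pics/ and viewed, at most 10 in all, crops included, and the job is handed in when it is done.

Besides the shell and the picture viewer there is one more tool, called after ">>>" as name(argument=value, ...) on one line, values as JSON. apply_moves: Moves the arm, as the interface text tells. Its arguments: {"type":"object","properties":{"motion":{"type":"string"},"force":{"type":"number"}},"required":["motion"]}

```bash
mkdir -p pics
cat > h.py <<'E'
import numpy as np, cv2
from cell import robot
def f(p): return 200/np.tan(np.radians(p["fovy"])/2)
def proj(p,X):
    c=np.array(p["R"])@np.array(X)+np.array(p["t"]); return f(p)*c[0]/c[2]+p["cx"], f(p)*c[1]/c[2]+p["cy"]
def ray(p,u,v,z):
    R=np.array(p["R"]);t=np.array(p["t"]); o=-R.T@t; d=R.T@np.array([(u-p["cx"])/f(p),(v-p["cy"])/f(p),1]); return o+d*(z-o[2])/d[2]
def save(p,n): cv2.imwrite("pics/"+n,p["img"][:,:,::-1])
E
python3 - <<'E'
from h import *
for n in("scene","top"):
    p=robot.read_camera(n); save(p,n+"0.png"); print(n,p["fovy"],p["cx"],p["cy"],(-np.array(p["R"]).T@np.array(p["t"])).round(3))
    for t in("nut","plain_nut_center","stand","thread_end","disc_top","parts_bin","wrench"):
        try: print(t,[(np.round(d["centre"],3).tolist(),round(d["score"],2),np.round(proj(p,d["centre"])).tolist()) for d in robot.search_frame(t,p)])
        except Exception as e: print(t,e)
print(robot.observe())
E
```

```text
scene 54.528018917449394 316.2417938125016 190.99481335716143 [1.053 0.441 0.586]
nut [([0.476, 0.141, 0.023], 0.97, [398.0, 251.0]), ([0.381, 0.188, 0.024], 0.88, [440.0, 241.0]), ([0.401, 0.108, 0.024], 0.87, [404.0, 228.0]), ([0.52, 0.064, 0.025], 0.79, [357.0, 243.0]), ([0.509, 0.316, 0.018], 0.19, [467.0, 308.0])]
plain_nut_center [([0.511, 0.313, 0.015], 0.65, [465.0, 309.0])]
stand [([0.572, -0.084, 0.03], 0.93, [293.0, 222.0])]
thread_end [([0.573, -0.084, 0.03], 0.8, [293.0, 222.0])]
disc_top [([0.57, -0.084, 0.029], 0.81, [294.0, 222.0]), ([0.693, 0.122, 0.007], 0.58, [322.0, 309.0])]
parts_bin [([0.5, -0.402, 0.042], 0.91, [236.0, 159.0])]
wrench [([0.694, 0.126, 0.009], 0.65, [323.0, 310.0])]
top 42.4068873594822 313.2650480282175 203.97006893935645 [ 0.324 -0.049  1.279]
nut [([0.469, 0.134, 0.032], 0.77, [234.0, 240.0]), ([0.51, 0.056, 0.034], 0.75, [267.0, 224.0]), ([0.367, 0.177, 0.032], 0.74, [214.0, 283.0]), ([0.524, -0.104, 0.02], 0.7, [332.0, 221.0]), ([0.383, 0.099, 0.036], 0.55, [247.0, 276.0]), ([0.494, -0.441, 0.013], 0.24, [468.0, 236.0])]
plain_nut_center [(
[... 290 characters left out ...]
ime': 0.8, 'qpos': array([-1.42099504e+00,  3.41968112e-01,  1.52411293e+00, -4.71942135e-06,
        1.27543448e+00, -1.45985776e-01]), 'qvel': array([-1.93062584e-04,  1.90087920e-03,  2.51618559e-03,  1.04070522e-03,
        9.18806818e-04, -4.25303971e-05]), 'joint_efforts': array([ 1.20936675e-03, -4.31084704e+01, -2.44471228e+01,  7.23642809e-02,
        4.81180823e-02,  5.10546698e-06]), 'tool_pos': array([ 0.15306104, -0.5021943 ,  0.22675255]), 'tool_rot': array([3.14151700e+00, 1.56873420e-05, 2.95788439e-01]), 'contact_force': array([-0.66817757,  1.108089  ,  0.42624315]), 'torque': array([ 0.05353138, -0.02495355,  0.00821093]), 'grip_force': 0.0, 'opening': 0.09136392757031256}
```

Run:
```python
import cv2
a=cv2.imread("pics/scene0.png");b=cv2.imread("pics/top0.png")
cv2.imwrite("pics/a.png",cv2.resize(a[130:350,220:500],None,fx=2.8,fy=2.7,interpolation=2))
cv2.imwrite("pics/b.png",cv2.resize(b[140:330,130:400],None,fx=2.9,fy=2.9,interpolation=2))
```

```text
(no output)
```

View pics/a.png

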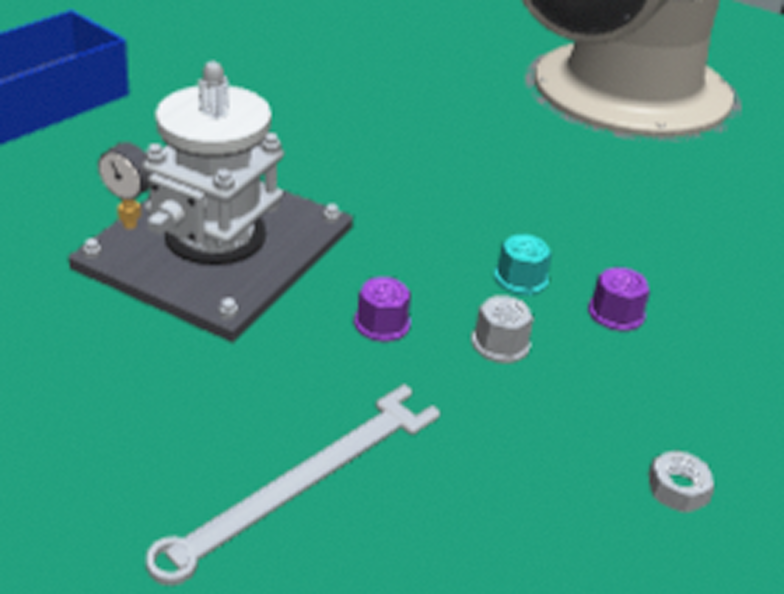

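View pics/b.png

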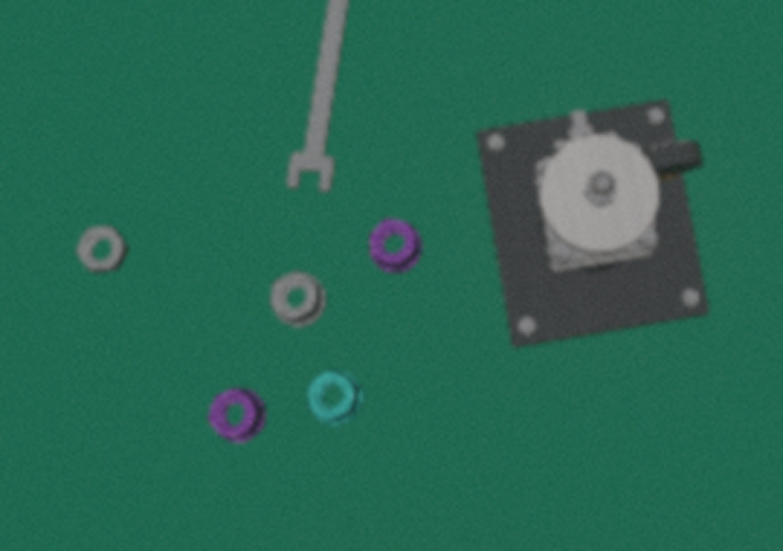

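Candidates for the nut (scene pixels): steel flange nut (398,251); purple (357,243) and (440,241); turquoise (404,228); plain steel nut without flange (465,309). I choose the steel one with the flange at (398,251), which is (233,242) in the top view. Next I fit the poses and check with a close crop.

```bash
cat >> h.py <<'E'
def prism(r,n,z0,z1,yaw=0,ph=0):
    a=yaw+ph+np.arange(n)*2*np.pi/n
    return np.vstack([np.c_[r*np.cos(a),r*np.sin(a),np.full(n,z)] for z in(z0,z1)])
def hull(p,P,s=8,o=(0,0),sh=(0,0)):
    q=np.array([proj(p,x) for x in P]); return np.round((cv2.convexHull(q.astype(np.float32))[:,0]-o+.5)*s).astype(np.int32)
E
cat > fit.py <<'E'
from h import *
from scipy.optimize import minimize
ps={n:robot.read_camera(n) for n in("scene","top")}
def best(t,p,X):
    L=robot.trace(t,p); return L
M={}
for n,p in ps.items():
    u,v=proj(p,[.473,.138,.02])
    for d in robot.trace("nut",p):
        m=d["pixels"]; ys,xs=np.nonzero(m)
        if np.hypot(xs.mean()-u,ys.mean()-v)<8: M[n]=m; print(n,xs.mean(),ys.mean(),m.sum()); break
S=8;W=50
def cost(q,yaw,full=False):
    c=0
    for n,m in M.items():
        p=ps[n]; u,v=map(int,proj(p,[.473,.138,.02])); o=np.array([u-W//2,v-W//2])
        big=np.zeros((W*S,W*S),np.uint8)
        for P in(prism(.018/np.cos(np.pi/6),6,.006,.036,yaw,np.pi/6),prism(.0225,40,0,.006)):
            cv2.fillConvexPoly(big,hull(p,P+[q[0],q[1],0],S,o),1)
        sm=cv2.resize(big.astype(np.float32),(W,W),interpolation=cv2.INTER_AREA)
        c+=((sm-m[o[1]:o[1]+W,o[0]:o[0]+W])**2).sum()
    return c
for yd in range(0,60,10):
    r=minimize(cost,[.473,.138],args=(np.radians(yd),),method="Nelder-Mead",options=dict(initial_simplex=[[.473,.138],[.478,.138],[.473,.143]],xatol=2e-4))
    print(yd,r.x.round(4),round(r.fun,1))
for n,p in ps.items():
    u,v=map(int,proj(p,[.473,.138,.02])); c=p["img"][v-20:v+20,u-20:u+20,::-1]
    cv2.imwrite(f"pics/n_{n}.png",cv2.resize(c,(390,390),interpolation=cv2.INTER_CUBIC))
cv2.imwrite("pics/n.png",np.hstack([cv2.imread("pics/n_scene.png"),cv2.imread("pics/n_top.png")]))
# stand: crop of stud in both
st=[]
for n,p in ps.items():
    u,v=map(int,proj(p,[.51,-.11,.16])); print(n,"crop",u-30,v-30)
    st.append(cv2.resize(p["img"][v-30:v+30,u-30:u+30,::-1],(390,390),interpolation=cv2.INTER_CUBIC))
cv2.imwrite("pics/s.png",np.hstack(st))
E
python3 fit.py
```

```text
scene 399.3349168646081 251.2351543942993 421
top 232.40772532188842 242.4420600858369 233
0 [0.4671 0.1402] 88.6
10 [0.467  0.1398] 78.5
20 [0.467  0.1398] 76.1
30 [0.4668 0.1398] 77.4
40 [0.467  0.1401] 80.6
50 [0.4668 0.14  ] 85.1
scene crop 274 129
top crop 307 187
```

View pics/n.png

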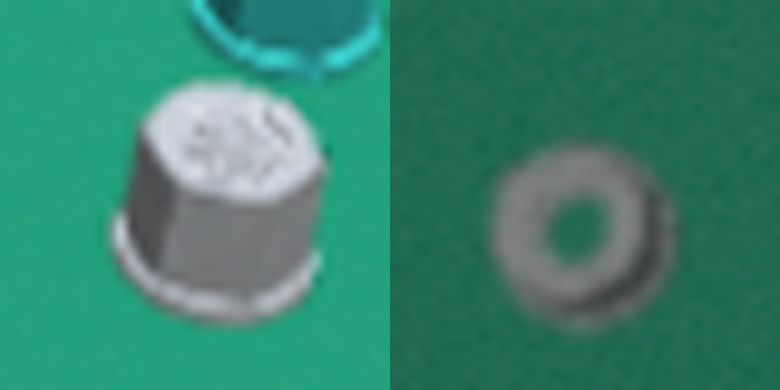

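View pics/s.png

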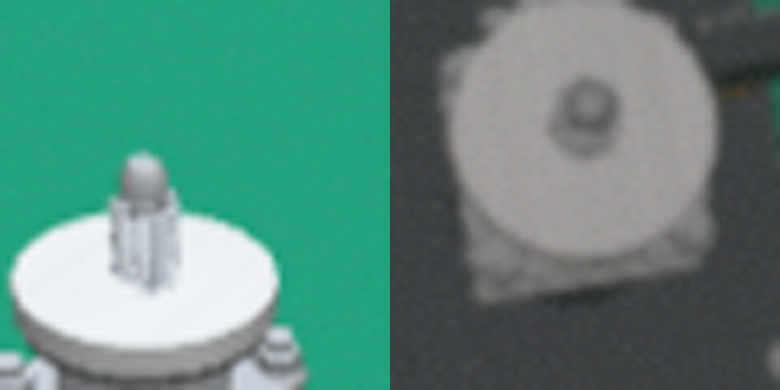

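The crop shows a steel hex nut with a flange, with one facet edge at about scene (396,240), so the choice is confirmed. The stud's pilot tip is at about scene (296,154) and top (338,203).

```bash
cat > fit2.py <<'E'
from h import *
from scipy.optimize import minimize,least_squares
ps={n:robot.read_camera(n) for n in("scene","top")}
# hex corner yaw from scene
p=ps["scene"];u,v=map(int,proj(p,[.473,.138,.02]));o=np.array([u-20,v-20])
for yd in range(0,60,10):
    P=prism(.018/np.cos(np.pi/6),6,.006,.036,np.radians(yd),np.pi/6)+[.467,.140,0]
    q=[((np.array(proj(p,x))+.5-o)*9.75).round().astype(int).tolist() for x in P[6:]]; print(yd,q)
for X in([.467,.14,.036],[.467,.14,0]): print(((np.array(proj(p,X))+.5-o)*9.75).round())
a=np.linspace(0,2*np.pi,60)
def disc(x,y,r,z): return np.c_[x+r*np.cos(a),y+r*np.sin(a),np.full(60,z)]
# disc edge: sample brightness gradient along top-face outline
res={}
for n,p in ps.items():
    g=cv2.GaussianBlur(p["img"].astype(np.float32).mean(2)if n=="top" else p["img"][:,:,0].astype(np.float32),(0,0),.7)
    def c(q):
        def s(r):
            k=np.array([proj(p,x) for x in disc(q[0],q[1],r,.144)],np.float32); return cv2.remap(g,k[:,:1],k[:,1:],1)[:,0]
        return -(s(.0435)-s(.0485)).clip(-80,80).mean()
    b=min(((c((x,y)),x,y) for x in np.arange(.49,.56,.004) for y in np.arange(-.14,-.06,.004)))
    r=minimize(c,b[1:],method="Nelder-Mead",options=dict(initial_simplex=[b[1:],(b[1]+.003,b[2]),(b[1],b[2]+.003)],xatol=1e-4)); print(n,r.x.round(4),r.fun,proj(p,[*r.x,.188]))
print("tip top",ray(ps["top"],337.6,202.3,.188).round(4),"tip scene", ray(ps["scene"],274+145/6.5-.5,129+158/6.5-.5,.188).round(4))
E
python3 fit2.py
```

```text
0 [[230, 199], [317, 182], [322, 121], [242, 77], [157, 93], [150, 153]]
10 [[247, 201], [325, 174], [313, 111], [226, 76], [149, 101], [158, 164]]
20 [[264, 201], [330, 164], [301, 101], [210, 76], [144, 110], [169, 173]]
30 [[279, 199], [332, 154], [288, 93], [194, 77], [141, 121], [182, 182]]
40 [[294, 195], [332, 143], [274, 86], [180, 81], [141, 131], [197, 189]]
50 [[307, 190], [328, 132], [258, 81], [168, 86], [144, 142], [213, 195]]
[236. 137.]
[214. 258.]
scene [ 0.54   -0.1076] -65.80430603027344 (np.float64(295.5261998651621), np.float64(153.6348087385636))
top [ 0.5385 -0.1077] -43.4622688293457 (np.float64(337.3371049681218), np.float64(201.98766253187696))
tip top [ 0.5379 -0.1083  0.188 ] tip scene [ 0.5369 -0.11    0.188 ]
```

>>> apply_moves(motion="72 0 0 0 0 0 0.157; 72 0 0 0 0 0 0.157; 72 0 0 0 0 0 0.157; 72 1.41 -4.9 0 0 0 0; 72 1.41 -4.9 0 0 0 0; 72 1.41 -4.9 0 0 0 0; 72 1.41 -4.9 0 0 0 0; 72 1.41 -4.9 0 0 0 0; 72 1.41 -4.9 0 0 0 0; 72 1.41 -4.9 0 0 0 0; 72 1.41 -4.9 0 0 0 0; 72 1.41 -4.9 0 0 0 0; 72 1.41 -4.9 0 0 0 0; 72 1.41 -4.9 0 0 0 0; 72 1.41 -4.9 0 0 0 0; 72 1.41 -4.9 0 0 0 0; 72 1.41 -4.9 0 0 0 0; 72 0 0 0 0 0 0")

```text
time: 3.35
tool_pos: [0.4678, 0.1415, 0.2263]
tool_rot: [-3.141, -0.0, -0.171]
contact_force: [0.2, -0.3, 0.1]
opening: 0.0665
grip_force: 0.0
```

>>> apply_moves(motion="72 -0.05 0.16 4.9 0 0 0; 72 0 0 4.9 0 0 0; 72 0 0 4.9 0 0 0; 72 0 0 2 0 0 0; 72 0 0 1.5 0 0 0; 72 0 0 1 0 0 0; 72 0 0 1 0 0 0; 72 0 0 1 0 0 0; 72 0 0 0.4 0 0 0; 72 0 0 0 0 0 0; 72 0 0 0 0 0 0")

```text
time: 4.72
tool_pos: [0.4665, 0.1374, 0.011]
tool_rot: [-3.141, -0.001, -0.175]
contact_force: [0.5, -0.4, -0.1]
opening: 0.0661
grip_force: 0.0
```

>>> apply_moves(motion="72 0 -0.25 0 0 0 0; 72 0 0 0 0 0 0; 30 0 0 0 0 0 0; 30 0 0 0 0 0 0; 30 0 0 0 0 0 0; 30 0 0 0 0 0 0; 30 0 0 0 0 0 0; 30 0 0 0 0 0 0", force=15)

```text
time: 5.72
tool_pos: [0.4667, 0.1398, 0.0107]
tool_rot: [3.142, -0.0, -0.175]
contact_force: [-0.1, 0.6, -0.2]
opening: 0.0371
grip_force: 15.0
```

>>> apply_moves(motion="30 0 0 0 0 0 0; 30 0 0 0 0 0 0; 30 0 0 0 0 0 0; 30 0 0 -0.5 0 0 0; 30 0 0 -2 0 0 0; 30 0 0 -3 0 0 0; 30 0 0 0 0 0 0; 30 0 0 0 0 0 0", force=40)

```text
time: 6.72
tool_pos: [0.4661, 0.1398, 0.0651]
tool_rot: [3.141, 0.001, -0.175]
contact_force: [-0.3, -0.2, -0.9]
opening: 0.0369
grip_force: 40.0
```

Run:
```python
from h import *
o=robot.observe(); print(o["tool_pos"],o["tool_rot"],o["opening"],o["contact_force"],o["torque"],o["qpos"])
x,y,z=o["tool_pos"]; cs=[]
for n in("scene","top"):
    p=robot.read_camera(n); u,v=map(int,proj(p,[x,y,z+.01]))
    cs.append(cv2.resize(p["img"][v-30:v+30,u-30:u+30,::-1],(390,390),interpolation=cv2.INTER_CUBIC))
    print(n,u,v,[(np.round(d["centre"],4).tolist(),round(d["score"],2)) for d in robot.search_frame("nut",p)])
cv2.imwrite("pics/g.png",np.hstack(cs))
```

```text
[0.46612497 0.13975811 0.06514   ] [ 3.14119653e+00  8.68496819e-04 -1.75162329e-01] 0.03694249239506603 [-0.30827069 -0.15281864 -0.928401  ] [ 0.04791951  0.02203886 -0.00787184] [ 1.33723902e-01  4.74848077e-01  1.83424612e+00 -1.53129923e-04
  8.33446272e-01  1.87978539e+00]
scene 403 230 [([0.5236, 0.0639, 0.0276], 0.82), ([0.4787, 0.1374, 0.08], 0.64), ([0.3819, 0.1917, 0.0236], 0.61)]
top 228 239 [([0.3847, 0.1036, 0.0329], 0.77), ([0.5203, 0.0505, 0.0321], 0.5)]
```

View pics/g.png

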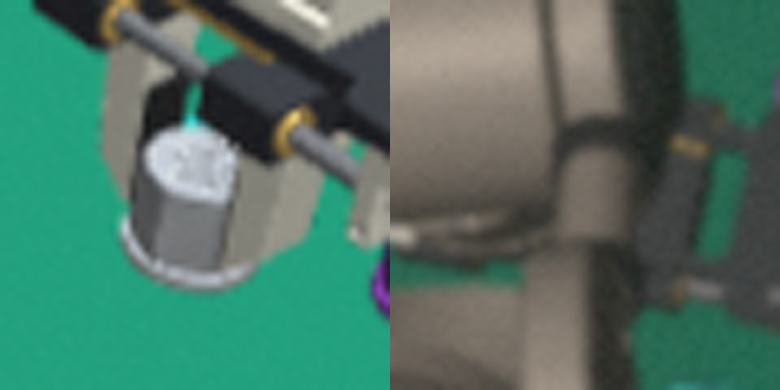

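Run:
```python
from h import *
p=robot.read_camera("scene"); o=np.array([403-30,230-30])
yaw=-.175; tx=np.array([np.cos(yaw),np.sin(yaw),0]);ty=np.array([np.sin(yaw),-np.cos(yaw),0])
T=np.array([.4661,.1398,.0544])
pix=lambda P:np.array([(np.array(proj(p,x))+.5-o)*6.5 for x in P])
for d in(0,.002,.004,.006):
    c=T+tx*d; F=pix(prism(.0225,60,0,.006)+c); H=pix(prism(.018/np.cos(np.pi/6),6,.006,.036,np.radians(80),np.pi/6)+c)
    print(d,"flange left",F[:,0].min().round(),"bottom",F[:,1].max().round(),"right",F[:,0].max().round(),"topc",pix([c+[0,0,.036]]).round()[0],"hexbot",H[:6].round().astype(int).tolist(),"hextop min y",H[:,1].min().round())
m=[d["pixels"] for d in robot.trace("nut",p)]
for k in m:
    ys,xs=np.nonzero(k)
    if abs(xs.mean()-403)<10 and abs(ys.mean()-232)<12: print("mask left",(xs.min()-o[0])*6.5,"bottom",(ys.max()+1-o[1])*6.5,"top",(ys.min()-o[1])*6.5,"right",(xs.max()+1-o[0])*6.5)
```

```text
0 flange left 122.0 bottom 294.0 right 265.0 topc [208. 161.] hexbot [[259, 252], [239, 211], [177, 194], [132, 217], [150, 258], [214, 276]] hextop min y 122.0
0.002 flange left 118.0 bottom 297.0 right 261.0 topc [204. 164.] hexbot [[254, 254], [235, 213], [172, 196], [128, 219], [145, 260], [209, 279]] hextop min y 124.0
0.004 flange left 114.0 bottom 299.0 right 257.0 topc [199. 166.] hexbot [[250, 257], [231, 215], [168, 198], [123, 221], [141, 263], [205, 281]] hextop min y 126.0
0.006 flange left 109.0 bottom 302.0 right 253.0 topc [195. 168.] hexbot [[246, 259], [226, 218], [164, 200], [119, 223], [136, 265], [201, 284]] hextop min y 128.0
mask left 123.5 bottom 286.0 top 123.5 right 240.5
```

>>> apply_moves(motion="30 0 0 -4 0 0 0; 30 0 0 -5 0 0 0; 30 0 0 -5 0 0 0; 30 0 0 -2 0 0 0; 30 1.91 3.86 0 0 0 0; 30 1.91 3.86 0 0 0 0; 30 1.91 3.86 0 0 0 0; 30 1.91 3.86 0 0 0 0; 30 1.91 3.86 0 0 0 0; 30 1.91 3.86 0 0 0 0; 30 0 0 0 0 0 -0.15; 30 0 0 0 0 0 -0.15; 30 0 0 0 0 0 -0.15; 30 0 0 0 0 0 -0.15; 30 0 0 0 0 0 -0.15; 30 0 0 0 0 0 -0.15; 30 0 0 0 0 0 0; 30 0 0 0 0 0 0")

```text
time: 9.28
tool_pos: [0.5391, -0.1081, 0.2254]
tool_rot: [-3.141, 0.0, 0.722]
contact_force: [0.1, -0.6, -1.2]
opening: 0.0369
grip_force: 40.0
```

```bash
cat > chk.py <<'E'
from h import *
import sys
o=robot.observe(); print(o["tool_pos"].round(4),o["tool_rot"].round(3),o["opening"].round(4),o["contact_force"].round(1),o["qpos"].round(2))
cs=[]
for n in("scene","top"):
    p=robot.read_camera(n); u,v=map(int,proj(p,[.5385,-.108,.19]))
    im=cv2.resize(p["img"][v-30:v+30,u-30:u+30,::-1],(390,390),interpolation=cv2.INTER_CUBIC); cs.append(im)
    if n=="scene":
        oo=np.array([u-30,v-30]); pix=lambda P:np.array([(np.array(proj(p,x))+.5-oo)*6.5 for x in P])
        x,y,z=o["tool_pos"]; 
        F=pix(prism(.0225,60,0,.006)+[x,y,z-.0107]); print("pred flange l/r/bottom",F[:,0].min().round(),F[:,0].max().round(),F[:,1].max().round(),"tip",pix([[.5385,-.108,.188],[.5385,-.108,.174]]).round())
cv2.imwrite("pics/%s.png"%sys.argv[1],np.hstack(cs))
E
python3 chk.py c1
```

```text
Traceback (most recent call last):
  File "chk.py", line 3, in <module>
    o=robot.observe(); print(o["tool_pos"].round(4),o["tool_rot"].round(3),o["opening"].round(4),o["contact_force"].round(1),o["qpos"].round(2))
                                                                           ^^^^^^^^^^^^^^^^^^
AttributeError: 'float' object has no attribute 'round'
```

```bash
sed -i 's/o\["opening"\].round(4)/o["opening"]/' chk.py; python3 chk.py c1
```

```text
[ 0.5391 -0.1081  0.2254] [-3.141  0.     0.722] 0.036897680089045745 [ 0.1 -0.6 -1.2] [-0.34  0.39  1.46 -0.    1.3   0.51]
pred flange l/r/bottom 133.0 270.0 167.0 tip [[204. 207.]
 [205. 244.]]
```

View pics/c1.png

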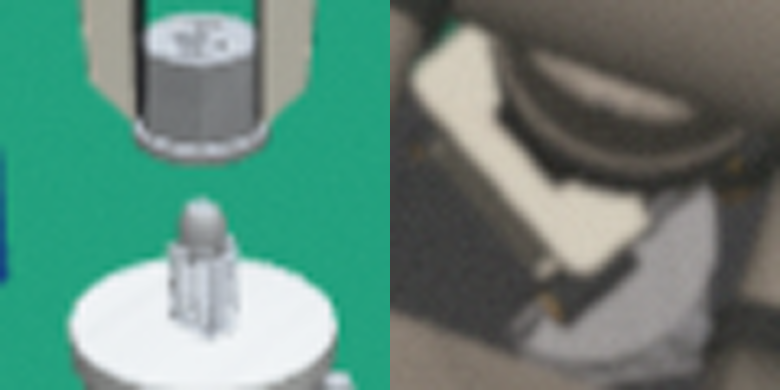

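>>> apply_moves(motion="30 -0.05 0 1 0 0 0; 30 0 0 1 0 0 0; 30 0 0 0.5 0 0 0; 30 0 0 0.3 0 0 0; 30 0 0 0.2 0 0 0; 30 0 0 0.2 0 0 0; 30 0 0 0 0 0 0", force=14)

```text
time: 10.25
tool_pos: [0.5388, -0.1085, 0.1937]
tool_rot: [3.141, 0.0, 0.725]
contact_force: [0.7, -0.4, -0.3]
opening: 0.038
grip_force: 14.0
```

>>> apply_moves(motion="30 0 0 0 0 0 0; 30 0 0 0.15 0 0 0; 30 0 0 0.15 0 0 0; 30 0 0 0 0 0 0")

```text
time: 10.75
tool_pos: [0.5387, -0.1085, 0.1905]
tool_rot: [-3.141, 0.0, 0.725]
contact_force: [0.0, -0.4, -2.4]
opening: 0.0371
grip_force: 14.0
```

>>> apply_moves(motion="30 0 0 0.15 0 0 0; 30 0 0 0.15 0 0 0; 30 0 0 0.15 0 0 0; 30 0 0 0 0 0 0")

```text
time: 11.25
tool_pos: [0.5387, -0.1085, 0.186]
tool_rot: [-3.141, 0.0, 0.725]
contact_force: [0.1, -0.2, -1.4]
opening: 0.0375
grip_force: 14.0
```

>>> apply_moves(motion="30 0 0 0.15 0 0 0; 30 0 0 0.15 0 0 0; 30 0 0 0 0 0 0")

```text
time: 11.62
tool_pos: [0.5387, -0.1085, 0.183]
tool_rot: [-3.141, 0.0, 0.725]
contact_force: [0.3, -0.4, -2.0]
opening: 0.0371
grip_force: 14.0
```

>>> apply_moves(motion="30 0 0 0.1 0 0 0; 30 0 0 0.1 0 0 0; 30 0 0 0 0 0 0")

```text
time: 12.0
tool_pos: [0.5387, -0.1085, 0.1811]
tool_rot: [-3.142, 0.0, 0.725]
contact_force: [0.4, 0.0, -0.9]
opening: 0.0368
grip_force: 14.0
```

>>> apply_moves(motion="30 0 0 0.1 0 0 0; 30 0 0 0 0 0 0")

```text
time: 12.25
tool_pos: [0.5387, -0.1085, 0.1801]
tool_rot: [-3.142, 0.0, 0.725]
contact_force: [-0.6, -1.0, -2.8]
opening: 0.0374
grip_force: 14.0
```

>>> apply_moves(motion="30 0 0 0.1 0 0 0; 30 0 0 0 0 0 0")

```text
time: 12.5
tool_pos: [0.5387, -0.1085, 0.1791]
tool_rot: [-3.142, 0.0, 0.725]
contact_force: [0.3, -0.5, -1.4]
opening: 0.037
grip_force: 14.0
```

>>> apply_moves(motion="30 0 0 0.1 0 0 0; 30 0 0 0 0 0 0")

```text
time: 12.75
tool_pos: [0.5387, -0.1085, 0.1781]
tool_rot: [-3.142, 0.0, 0.725]
contact_force: [-0.7, -0.6, -1.7]
opening: 0.0371
grip_force: 14.0
```

>>> apply_moves(motion="30 0 0 0.05 0 0 0; 30 0 0 0 0 0 0")

```text
time: 13.0
tool_pos: [0.5388, -0.1085, 0.1777]
tool_rot: [3.142, 0.0, 0.725]
contact_force: [0.2, 0.1, -1.3]
opening: 0.0371
grip_force: 14.0
```

>>> apply_moves(motion="30 0 0 0.05 0 0 0; 30 0 0 0 0 0 0")

```text
time: 13.25
tool_pos: [0.5388, -0.1085, 0.1772]
tool_rot: [-3.142, 0.0, 0.725]
contact_force: [0.5, 0.7, -1.4]
opening: 0.0372
grip_force: 14.0
```

>>> apply_moves(motion="30 0 0 0.05 0 0 0; 30 0 0 0 0 0 0")

```text
time: 13.5
tool_pos: [0.5388, -0.1085, 0.1767]
tool_rot: [3.142, 0.0, 0.725]
contact_force: [-0.4, -0.5, -2.1]
opening: 0.0373
grip_force: 14.0
```

>>> apply_moves(motion="30 0 0 0.05 0 0 0; 30 0 0 0 0 0 0")

```text
time: 13.75
tool_pos: [0.5388, -0.1085, 0.1762]
tool_rot: [-3.142, 0.0, 0.725]
contact_force: [0.5, -1.0, -1.8]
opening: 0.0373
grip_force: 14.0
```

>>> apply_moves(motion="30 0 0 0.05 0 0 0; 30 0 0 0 0 0 0")

```text
time: 14.0
tool_pos: [0.5388, -0.1085, 0.1759]
tool_rot: [3.141, -0.0, 0.725]
contact_force: [-0.7, -0.4, 0.6]
opening: 0.0374
grip_force: 14.0
```

>>> apply_moves(motion="30 0 0 0.05 0 0 0; 30 0 0 0 0 0 0")

```text
time: 14.25
tool_pos: [0.5389, -0.1085, 0.1759]
tool_rot: [3.141, -0.0, 0.725]
contact_force: [-2.6, 1.6, 5.0]
opening: 0.0375
grip_force: 14.0
```

>>> apply_moves(motion="30 0 0 -0.025 0 0 -0.157; 30 0 0 -0.025 0 0 -0.157; 30 0 0 -0.025 0 0 -0.157; 30 0 0 0 0 0 0")

```text
time: 14.75
tool_pos: [0.5392, -0.1089, 0.1766]
tool_rot: [3.14, 0.0, 1.194]
contact_force: [-1.2, -1.4, 5.2]
opening: 0.0373
grip_force: 14.0
```

Steady force; it climbs as expected.

>>> apply_moves(motion="30 0 0 -0.025 0 0 -0.157; 30 0 0 -0.025 0 0 -0.157; 30 0 0 -0.025 0 0 -0.157; 30 0 0 -0.025 0 0 -0.157; 30 0 0 0 0 0 0")

```text
time: 15.38
tool_pos: [0.5393, -0.1087, 0.1776]
tool_rot: [3.14, 0.001, 1.822]
contact_force: [-0.9, -0.5, 4.3]
opening: 0.0372
grip_force: 14.0
```

>>> apply_moves(motion="30 0 0 -0.025 0 0 -0.157; 30 0 0 -0.025 0 0 -0.157; 30 0 0 -0.025 0 0 -0.157; 30 0 0 -0.025 0 0 -0.157; 30 0 0 0 0 0 0")

```text
time: 16.0
tool_pos: [0.5394, -0.1086, 0.1785]
tool_rot: [3.141, 0.002, 2.449]
contact_force: [0.8, 0.2, 5.1]
opening: 0.0374
grip_force: 14.0
```

>>> apply_moves(motion="30 0 0 -0.025 0 0 -0.157; 30 0 0 -0.025 0 0 -0.157; 30 0 0 -0.025 0 0 -0.157; 30 0 0 -0.025 0 0 -0.157; 30 0 0 0 0 0 0")

```text
time: 16.62
tool_pos: [0.5393, -0.1086, 0.1794]
tool_rot: [-3.141, 0.002, 3.075]
contact_force: [0.8, -0.4, 5.5]
opening: 0.0375
grip_force: 14.0
```

>>> apply_moves(motion="30 0 0 -0.025 0 0 -0.157; 30 0 0 -0.025 0 0 -0.157; 30 0 0 0 0 0 0; 30 0 0 0 0 0 0")

```text
time: 17.12
tool_pos: [0.5392, -0.1086, 0.1798]
tool_rot: [-3.141, 0.001, -2.897]
contact_force: [-0.5, 0.3, 5.6]
opening: 0.0375
grip_force: 14.0
```

>>> apply_moves(motion="30 0 0 -0.025 0 0 -0.157; 30 0 0 0 0 0 0")

```text
time: 17.38
tool_pos: [0.539, -0.1086, 0.1799]
tool_rot: [-3.141, 0.0, -2.739]
contact_force: [-0.0, 0.4, 4.0]
opening: 0.0373
grip_force: 14.0
```

>>> apply_moves(motion="30 0 0 -0.02 0 0 -0.12; 30 0 0 0 0 0 0")

```text
time: 17.62
tool_pos: [0.5388, -0.1085, 0.1797]
tool_rot: [3.142, -0.0, -2.619]
contact_force: [-0.9, 0.8, 3.0]
opening: 0.0372
grip_force: 14.0
```

>>> apply_moves(motion="30 0 0 -0.02 0 0 -0.12; 30 0 0 0 0 0 0")

```text
time: 17.88
tool_pos: [0.5382, -0.1083, 0.1792]
tool_rot: [3.14, -0.001, -2.499]
contact_force: [-0.3, 0.5, -1.9]
opening: 0.0374
grip_force: 14.0
```

>>> apply_moves(motion="30 0 0 0 0 0 -0.1; 30 0 0 0.1 0 0 0; 30 0 0 0 0 0 0")

```text
time: 18.25
tool_pos: [0.5385, -0.1084, 0.1786]
tool_rot: [3.141, -0.001, -2.397]
contact_force: [0.3, 0.1, -1.9]
opening: 0.0374
grip_force: 14.0
```

>>> apply_moves(motion="30 0 0 0.1 0 0 0; 30 0 0 0.1 0 0 0; 30 0 0 0 0 0 0")

```text
time: 18.62
tool_pos: [0.5387, -0.1085, 0.177]
tool_rot: [3.141, -0.0, -2.393]
contact_force: [-1.1, 0.4, -1.1]
opening: 0.0372
grip_force: 14.0
```

>>> apply_moves(motion="30 0 0 0.05 0 0 0; 30 0 0 0.05 0 0 0; 30 0 0 0 0 0 0")

```text
time: 19.0
tool_pos: [0.5388, -0.1085, 0.1761]
tool_rot: [-3.142, -0.0, -2.392]
contact_force: [-0.1, -0.0, -1.5]
opening: 0.0371
grip_force: 14.0
```

>>> apply_moves(motion="30 0 0 0.05 0 0 0; 30 0 0 0 0 0 0")

```text
time: 19.25
tool_pos: [0.5389, -0.1085, 0.1759]
tool_rot: [-3.141, 0.0, -2.392]
contact_force: [-0.6, 0.6, 1.0]
opening: 0.0377
grip_force: 14.0
```

>>> apply_moves(motion="30 0 0 0.05 0 0 0; 30 0 0 0 0 0 0")

```text
time: 19.5
tool_pos: [0.5389, -0.1085, 0.1759]
tool_rot: [-3.141, 0.0, -2.392]
contact_force: [-2.1, 0.1, 5.7]
opening: 0.0375
grip_force: 14.0
```

>>> apply_moves(motion="30 0 0 0 0 0 0.157; 30 0 0 0.025 0 0 0.157; 30 0 0 0.025 0 0 0.157; 30 0 0 0.025 0 0 0.157; 30 0 0 0 0 0 0")

```text
time: 20.12
tool_pos: [0.5393, -0.1087, 0.1749]
tool_rot: [-3.141, 0.001, -3.019]
contact_force: [-0.9, -1.1, 4.1]
opening: 0.0371
grip_force: 14.0
```

>>> apply_moves(motion="30 0 0 0.025 0 0 0.157; 30 0 0 0.025 0 0 0.157; 30 0 0 0.025 0 0 0.157; 30 0 0 0.025 0 0 0.157; 30 0 0 0 0 0 0")

```text
time: 20.75
tool_pos: [0.5392, -0.1087, 0.1739]
tool_rot: [3.141, 0.001, 2.639]
contact_force: [-0.8, -0.1, 5.1]
opening: 0.0373
grip_force: 14.0
```

Threading smoothly (10 mm per turn). Continue.

>>> apply_moves(motion="30 0 0 0.025 0 0 0.157; 30 0 0 0.025 0 0 0.157; 30 0 0 0.025 0 0 0.157; 30 0 0 0.025 0 0 0.157; 30 0 0 0.025 0 0 0.157; 30 0 0 0.025 0 0 0.157; 30 0 0 0 0 0 0")

```text
time: 21.62
tool_pos: [0.5393, -0.1086, 0.1724]
tool_rot: [3.14, 0.001, 1.698]
contact_force: [0.8, -0.3, 5.7]
opening: 0.0373
grip_force: 14.0
```

>>> apply_moves(motion="30 0 0 0.025 0 0 0.157; 30 0 0 0.025 0 0 0.157; 30 0 0 0.025 0 0 0.157; 30 0 0 0.025 0 0 0.157; 30 0 0 0.025 0 0 0.157; 30 0 0 0.025 0 0 0.157; 30 0 0 0 0 0 0")

```text
time: 22.5
tool_pos: [0.5394, -0.1087, 0.171]
tool_rot: [3.14, -0.001, 0.756]
contact_force: [0.4, 0.1, 5.6]
opening: 0.0374
grip_force: 14.0
```

>>> apply_moves(motion="30 0 0 0.025 0 0 0.157; 30 0 0 0.025 0 0 0.157; 30 0 0 0.025 0 0 0.157; 30 0 0 0.025 0 0 0.157; 30 0 0 0.025 0 0 0.157; 30 0 0 0.025 0 0 0.157; 30 0 0 0 0 0 0")

```text
time: 23.38
tool_pos: [0.5393, -0.1088, 0.1695]
tool_rot: [3.141, -0.002, -0.186]
contact_force: [-0.0, -0.5, 5.3]
opening: 0.0375
grip_force: 14.0
```

>>> apply_moves(motion="30 0 0 -0.05 0 0 0; 30 0 0 0 0 0 0; 55 0 0 0 0 0 0; 70 0 0 0 0 0 0; 70 0 0 0 0 0 0; 70 0 0 0 0 0 0; 70 0 0 0 0 0 0; 70 0 0 -1 0 0 0; 70 0 0 -3 0 0 0; 70 0 0 -4 0 0 0; 70 0 0 -4 0 0 0; 70 0 0 0 0 0 0")

```text
time: 24.88
tool_pos: [0.5402, -0.1089, 0.2936]
tool_rot: [3.14, -0.008, -0.191]
contact_force: [0.4, 0.2, -0.5]
opening: 0.0641
grip_force: 0.0
```

```bash
python3 chk.py c2
```

```text
[ 0.5402 -0.1089  0.2936] [ 3.14  -0.008 -0.191] 0.06413046581404391 [ 0.4  0.2 -0.5] [-0.34  0.34  1.34 -0.    1.45  1.42]
pred flange l/r/bottom 123.0 266.0 -32.0 tip [[204. 207.]
 [205. 244.]]
```

View pics/c2.png

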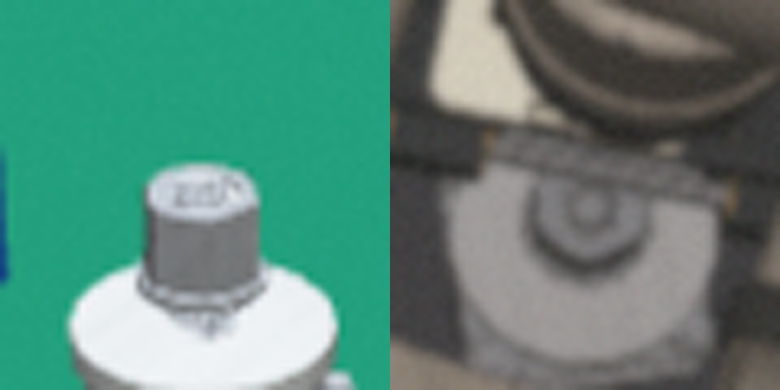

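The nut sits level on the stud: its flange foot is at about scene-crop (203,300) and the gripper is clear. Handing in.

>>> apply_moves(motion="70 0 0 0 0 0 0; 70 0 0 0 0 0 0; 70 0 0 0 0 0 0")

```text
time: 25.35
tool_pos: [0.5386, -0.1084, 0.2888]
tool_rot: [-3.141, 0.001, -0.191]
contact_force: [-0.3, 0.0, -0.4]
opening: 0.0643
grip_force: 0.0
```

```bash
python3 -c "
from cell import robot
print(robot.hand_in())"
```

```text
the job is handed in; nothing more can be done
None
```

The flange nut is on the stud and released: backed off about 175° until it dropped into the thread, run on clockwise about 235° to roughly 3 mm above the thread end, and handed in at about 25 s; no verdict was returned.

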